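# Seat the taper arbor in the spindle sleeve and tap it home

## Robot

A 7-joint arm with a two-finger parallel gripper is mounted at the origin on a cart in front of the work surface, level with it; the furniture and walls round the work are solid. World frame = base frame: x ahead of the robot, y to its left, z up, the work surface at z = 0. Lengths are in m, angles in rad, forces in N, time in s.
With the tool pointing down it reaches from about 0.425 to 0.925 m from the base axis. Payload 6.8 kg.
Tool frame: the origin (TCP) lies at the very end of the fingers, on their centre line; the grasp point (between the pads) lies 19 mm behind it; z points along the fingers, y is the line along which they close (so a half turn about z gives the same grasp; the last joint's range is limited). The gripper opens to 85 mm and grips with 20 to 120 N. Pads are 22 mm wide; open, the fingers measure 114 mm over their backs; the gripper's body (76 mm by 85 mm) begins 54 mm behind the grasp point. The pads swing forward as they close: fully open they stand 13 mm farther back than shut.
Start: joints at [1.095, 0.477, 0.022, 1.555, -0.011, 1.109, -0.083], TCP at [0.243, -0.63, 0.196] pointing down, gripper open.
Joint ranges: [-2.96, 2.96], [-0.34, 2.1], [-1.41, 1.46], [0.24, 2.44], [-1.37, 4.51], [0.17, 1.92], [-2.96, 2.96]. Speed limits (rad/s): [2.39, 2.39, 3.14, 3.14, 3.14, 3.14, 3.14].

## Interface

Orientations are given as a unit quaternion [w, x, y, z].
In Python, from station import bot gives the robot as it stands. The module is installed in compiled form; this text tells all that it offers.
- The arm moves only by the shell command python3 -m jog 'ROWS' [OPENING] [FORCE]. ROWS is JSON, a list of rows, each a list of 4 numbers: the shift along the tool's x, y, z in cm, then the turn about the tool's z in rad. In form: [[x, y, z, spin], ...]. A call has 1 to 20 rows; each row is the pose to reach, as a shift and turn from the pose commanded when the call began, along the tool's axes at that moment; what a row does not reach only later rows make up. A row lasts 1/12 s, in which the tool goes at most 41.7 mm and 7.16 degrees, less where a joint would pass 70% of its speed; a pose out of reach is approached as far as the arm can. A call with a gripper value outside its range is refused whole. OPENING is the closure, from -1 (fully open) to 1 (shut), set as the call begins (- or left out, the last holds). The fingers move at their own pace and stop on an object; FORCE is the grip in N (left out, the last holds). Time passes only in rows, so rows that repeat a pose let the fingers close. It gives the time, the measured TCP pose, the force, the opening and the grip force at its end, in the units of the state.
- bot.get_obs(): the state, without advancing time (a new reading comes with each control period).
- bot.read_camera(name): name is "side" or "top"; returns a dict with "pixels" (400x640x3 uint8, red, green, blue), "depth" (400x640 float32, m along the optical axis (not along the pixel's ray), 0 where there is no reading), "fovy" (degrees; the focal length in pixels is half the picture's height over the tangent of half this angle, whatever the lens; pixels are square), "cx", "cy" (the principal point, pixels), "distortion" ([k1, k2, p1, p2, k3] as OpenCV has them; the pictures are not rectified), "pose" (4x4, takes a point from camera to world coordinates). Camera axes: x right, y down, z forward; pixel columns grow to the right and rows downward; lengths in m; the calibration is good to about 2 mm. A picture is of the moment at which its call begins.
- bot.hand_in(): hands the job in; it is judged then, once.
The state is a dict: "t": time; "q": joint angles; "joint_vel": joint speeds; "joint_torque": joint torques, N m; "eef_pos": TCP position; "tool_rot": TCP orientation; "contact_force": force on the tool from outside, world axes, zero at the start; "torque": the same for the moment, N m; "gripper_width": opening from 0.0 (shut) to 1.0 (fully open); "grasp_force": force on a finger pad.
Only numpy, scipy, OpenCV 4.12 (cv2) and the standard library are available. Lean on these libraries where they do the work, as an engineer would, in place of code of your own. Each camera call takes 0.05 s, during which the arm holds its last target. There are 200 camera calls.

## Task

Take the arbor from the rack, stand its tapered shank hand-tight in the steel sleeve of the blue spindle stand and let go of it. Then take the white tapping bar with the orange grip and, with the bar alone, slowly and gently tap or push the arbor down until it is locked fully home on the stop inside - you will feel the force rise; never force it harder. Put the bar back upright in a hole of the rack and leave the other things on the bench alone.

Things in the scene. Friction and masses are not known exactly. Their poses are not given: they have to be found in the camera images.
- stand: Spindle stand, fixed: dark 100x100 mm foot 8 mm thick with a blue round housing (62 mm dia above, 72 mm dia at the foot, top at z 66 mm). Origin: centre of its underside, z up. In the housing stands the taper sleeve, which takes the arbor's shank from above.
- stand_axis (a point): Point on the upright axis of stand and sleeve, at the housing's top, 66 mm above the table.
- sleeve (a joint): Bright steel taper sleeve, 35 mm dia, in the housing. Value: metres driven down, 0 to 0.032; rim 99 mm above the table at 0. Bore: 26 mm wide at the rim, funnel to 21.8 mm dia, then 40 mm of taper to 17 mm dia, open below. Friction holds it: about 11 N before it moves, plus about 1.5 N per 10 mm/s; the weights take 4 N of that; stays where left.
- seat_pad (a joint): Sprung pad on the stop hidden under the sleeve. Value: metres pressed down, 0 to 0.003 (on the solid stop). The stop's height differs every time and cannot be seen: the tip of the hand-tight arbor is 2 to 28 mm above the pad. Its spring and damping (under 3 N) are too soft to feel; on the stop the force rises steeply. Home: over 0.002.
- rack: Grey block 70x155x62 mm (x, y, z) with bright end plates, fixed. Origin: centre of its underside; z up; its two equal holes (27 mm dia, right through to the table, small chamfer) lie on its y axis, 45 mm either side of the centre. Arbor and tapping bar start in them, either in either.
- rack_hole0 (a point): Centre of one hole's mouth on the rack's top, 62 mm above the table.
- rack_hole1 (a point): Centre of the other hole's mouth.
- arbor: Steel arbor 108 mm long, 0.25 kg. Origin: shank's tip; z along it to the head. 0-58 mm: bright tapered shank, 16 to 23 mm dia, fits the sleeve; 58-64: brass collar 37 mm dia; 64-108: dark neck 24 mm dia (grip at 88), flat top to tap on. Hangs by its collar in a rack hole, tip 4 mm above the table. Hand-tight in the sleeve the tip is about 45 mm above the table.
- tapping_bar: Bar 141 mm long, 0.12 kg: white nylon rod 23 mm dia, orange grip 24 mm dia from 90 to 141 mm. Origin: its lower, striking face (chamfered, 17 mm flat); z to the grip's end. Stands in a rack hole on the table, 79 mm of it above the rack. Over 30 N from the bar spoils the arbor: tap with 14 to 18 N, moving at 10 mm/s or less in contact (faster, the stop jolts).
- timer: Bystander: white lab timer 52x66x20 mm. Origin: centre of its underside.
- objective_case: Bystander: black screw case with white lid, 46 dia x 52 mm. Origin: centre of its underside.
- loupe: Bystander: black eye loupe 41 dia x 38 mm. Origin: centre of its underside.
- tape_roll: Bystander: roll of pale tape lying flat, 77 dia x 19 mm. Origin: centre of its underside.
- tweezers_3: Bystander: steel tweezers lying flat, 129 x 16 x 9 mm. Origin: centre of its underside.
Things that resemble listed ones, but are neither listed nor needed, are in the scene too. What is shaped like the arbor but turquoise is not meant.

How it is judged:
By the outcome, as a careful person would: the job done as asked, in the order asked, and still so for the second after the job is handed in, with the robot touching nothing.
It also fails if it takes over 72 s, if anything falls off the work surface, if the arm or the gripper's body presses on something with over 40 N, if the wrist force passes 120 N, or if a joint passes its speed limit or range.

## Working session

There is one attempt and no reset: what is moved stays moved. The work goes in short steps, Python scripts to look and compute and a shell command to move; the robot and the scene stay as the last step left them, time stands still between calls to the robot, and variables do not carry over. Pictures are saved under pics/ and viewed, at most 10 in all, crops included, and the job is handed in when it is done.

```bash
mkdir -p pics
cat > h.py <<'E'
import numpy as np, cv2, pickle
from station import bot
def grab(n):
    c=bot.read_camera(n); pickle.dump(c,open(f'{n}.pkl','wb')); return c
def load(n): return pickle.load(open(f'{n}.pkl','rb'))
def K(c):
    f=200/np.tan(np.radians(c['fovy'])/2); return np.array([[f,0,c['cx']],[0,f,c['cy']],[0,0,1.]])
def cloud(c):
    v,u=np.mgrid[0:400,0:640]; p=np.stack([u,v],-1).reshape(-1,1,2).astype(np.float64)
    n=cv2.undistortPoints(p,K(c),np.array(c['distortion'],float)).reshape(400,640,2)
    d=c['depth'].astype(float); P=np.stack([n[...,0]*d,n[...,1]*d,d],-1)
    T=np.array(c['pose']); return P@T[:3,:3].T+T[:3,3]
def proj(c,X):
    T=np.linalg.inv(np.array(c['pose'])); 
    return cv2.projectPoints(np.atleast_2d(np.array(X,float)),cv2.Rodrigues(T[:3,:3])[0],T[:3,3],K(c),np.array(c['distortion'],float))[0].reshape(-1,2)
E
python3 - <<'E'
from h import *
for n in('top','side'):
    c=grab(n); cv2.imwrite(f'pics/{n}0.png',c['pixels'][...,::-1]); print(n,np.round(c['pose'],3).tolist(),c['fovy'],c['distortion'],(c['depth']>0).mean())
o=bot.get_obs(); print(o)
E
```

```text
top [[0.033, -0.977, 0.211, 0.277], [-0.999, -0.032, 0.008, -0.036], [-0.001, -0.212, -0.977, 1.184], [0.0, 0.0, 0.0, 1.0]] 57.45725681370665 [-0.05746341  0.          0.          0.          0.        ] 0.99606640625
side [[-0.627, -0.435, 0.646, -0.18], [-0.779, 0.342, -0.525, 0.539], [0.007, -0.833, -0.553, 0.679], [0.0, 0.0, 0.0, 1.0]] 55.146382791469385 [-0.00887995  0.          0.          0.          0.        ] 0.9959921875
{'t': 0.1, 'q': array([ 1.09489455,  0.4777461 ,  0.02236928,  1.55632978, -0.01155082,
        1.1092523 , -0.08306131]), 'joint_vel': array([ 0.00023765, -0.00140158, -0.0001731 , -0.00161994,  0.00026288,
        0.00084668,  0.00122347]), 'joint_torque': array([ 4.79819340e-03, -5.97756207e+01,  1.61397357e+00, -2.81953776e+01,
        1.28747046e-02,  5.02496972e-03, -2.81607748e-05]), 'eef_pos': array([ 0.24249042, -0.62933313,  0.19551387]), 'tool_rot': array([-7.81562883e-04,  9.83136362e-01,  1.82872214e-01, -1.88023318e-04]), 'contact_force': array([-0.78725333, -0.69930546,  0.17020381]), 'torque': array([-0.03222347, -0.01442527,  0.04461048]), 'grasp_force': 0.0, 'gripper_width': 0.9989148057478683}
```

View pics/top0.png

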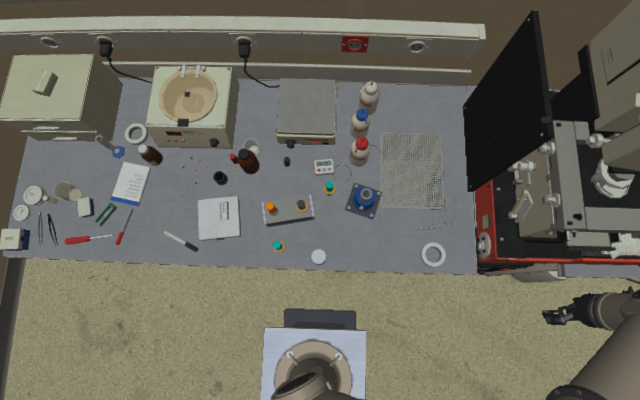

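View pics/side0.png

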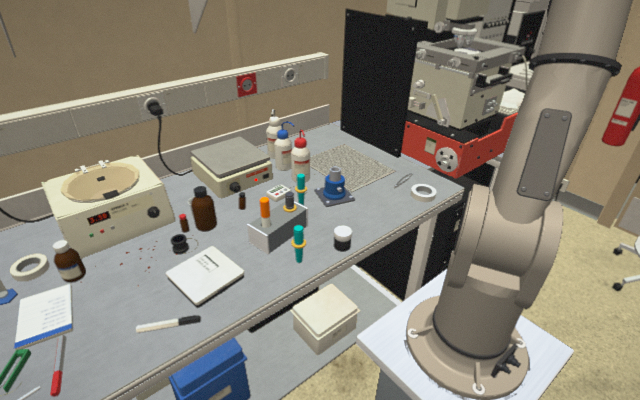

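Candidates for the arbor: a dark neck with brass collar in the rack at top (301,205) / side (290,200), and turquoise look-alikes at top (330,187) and (278,245). I choose the one in the rack. The bar is the orange grip at top (270,207), and the stand is at (364,200). Next are the measurements and a close crop.

Run:
```python
from h import *
c=load('top'); s=load('side')
a=cv2.resize(c['pixels'][165:265,250:390],None,fx=4,fy=4,interpolation=2)
b=cv2.resize(s['pixels'][160:270,240:370],None,fx=4,fy=4,interpolation=2)
h=max(a.shape[0],b.shape[0]); a=cv2.resize(a,(400,286)); b=cv2.resize(b,(400,338))
im=np.zeros((338,800,3),np.uint8); im[:286,:400]=a; im[:338,400:]=b
cv2.imwrite('pics/crop1.png',im[...,::-1])
for n,c in(('top',c),('side',s)):
    P=cloud(c); px=c['pixels'].astype(int); R=(P[...,0]>.3)&(P[...,0]<.95)&(abs(P[...,1])<.5)
    def rep(nm,m):
        q=P[m&R]; 
        if len(q): print(n,nm,len(q),'mean',q.mean(0).round(4),'min',q.min(0).round(4),'max',q.max(0).round(4),'mid',((q.min(0)+q.max(0))/2).round(4))
    r,g,bl=px[...,0],px[...,1],px[...,2]
    near=lambda x,y,d:(np.hypot(P[...,0]-x,P[...,1]-y)<d)
    org=(r>180)&(g<160)&(g>70)&(bl<80)&(P[...,2]>.06)
    rep('orange',org)
    v,u=np.mgrid[0:400,0:640]
    if n=='top':
        rep('arbor top',(abs(u-301)<10)&(abs(v-204)<10)&(P[...,2]>.095))
        rep('bar top',(abs(u-270)<10)&(abs(v-207)<10)&(P[...,2]>.13))
        m=(abs(u-288)<28)&(abs(v-211)<16)&(P[...,2]>.055)&(P[...,2]<.067)
        rep('rack',m); print(cv2.minAreaRect(P[m&R][:,:2].astype(np.float32)))
        S=(abs(u-364)<22)&(abs(v-200)<22)
        rep('sleeve',S&(P[...,2]>.085)); rep('house',S&(P[...,2]>.058)&(P[...,2]<.075)); m=S&(P[...,2]>.004)&(P[...,2]<.012)
        rep('foot',m); print(cv2.minAreaRect(P[m&R][:,:2].astype(np.float32)))
    rep('table',(abs(P[...,2])<.03)&near(.55,.2,.08))
```

```text
top orange 34 mean [0.5083 0.1423 0.1398] min [0.4986 0.1337 0.1342] max [0.5169 0.1521 0.1427] mid [0.5077 0.1429 0.1384]
top arbor top 56 mean [0.5247 0.0543 0.1096] min [0.5139 0.0432 0.0969] max [0.536  0.0643 0.1155] mid [0.525  0.0537 0.1062]
top bar top 52 mean [0.5071 0.1398 0.139 ] min [0.4968 0.1291 0.1313] max [0.5199 0.1521 0.1427] mid [0.5084 0.1406 0.137 ]
top rack 884 mean [0.5147 0.0973 0.0613] min [0.4667 0.0163 0.0551] max [0.5621 0.1795 0.067 ] mid [0.5144 0.0979 0.061 ]
((0.5171352624893188, 0.09800755977630615), (0.07150368392467499, 0.15516622364521027), 11.73807144165039)
top sleeve 77 mean [ 0.5649 -0.1439  0.0956] min [ 0.5492 -0.1608  0.085 ] max [ 0.5806 -0.127   0.1018] mid [ 0.5649 -0.1439  0.0934]
top house 182 mean [ 0.5619 -0.1428  0.0651] min [ 0.5348 -0.1743  0.0591] max [ 0.5954 -0.1139  0.0748] mid [ 0.5651 -0.1441  0.067 ]
top foot 488 mean [ 0.5629 -0.1488  0.0072] min [ 0.4973 -0.2184  0.004 ] max [ 0.6433 -0.0807  0.0119] mid [ 0.5703 -0.1496  0.0079]
((0.567441999912262, -0.1505894809961319), (0.13938488066196442, 0.14225003123283386), 5.503995895385742)
top table 1373 mean [5.556e-01 2.132e-01 3.000e-04] min [ 0.4701  0.122  -0.0079] max [0.629  0.279  0.0263] mid [0.5495 0.2005 0.0092]
side orange 74 mean [0.5371 0.0945 0.1254] min [ 0.3784 -0.1335  0.0625] max [0.7161 0.1567 0.1525] mid [0.5473 0.0116 0.1075]
side table 1418 mean [0.5464 0.2116 0.0027] min [ 0.4708  0.1479 -0.0036] max [0.6296 0.2789 0.0299] mid [0.5502 0.2134 0.0131]
```

View pics/crop1.png

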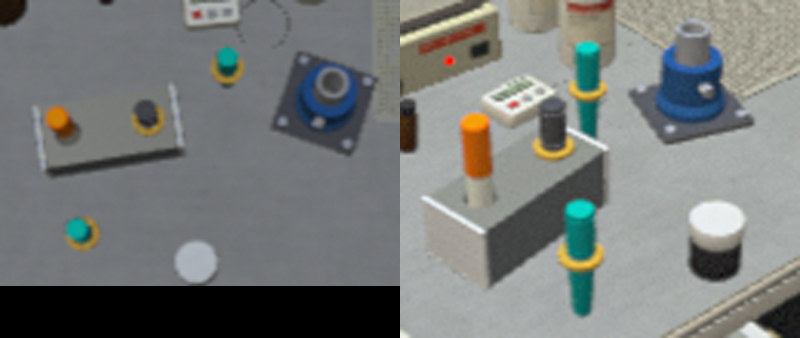

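The crop confirms it: dark neck with brass collar in the rack (top 301,205), orange-gripped bar in the other hole (270,207), both turquoise pieces standing outside the rack. Next I refine the axes with known-radius fits in both cameras and check obstacles on the way.

```bash
cat >> h.py <<'E'
from scipy.optimize import least_squares
def cyl(c,x,y,z0,z1,r,w=.03):
    "axis xy of an upright cylinder of radius r from surface points"
    P=cloud(c); q=P[(np.hypot(P[...,0]-x,P[...,1]-y)<w)&(P[...,2]>z0)&(P[...,2]<z1)]
    if len(q)<8: return None
    s=least_squares(lambda p:np.hypot(q[:,0]-p[0],q[:,1]-p[1])-r,[x,y],loss='soft_l1',f_scale=.0015)
    return s.x.round(4),len(q),round(float(np.sqrt(np.mean(s.fun**2))),4)
def top(c,x,y,z0,z1,w=.025):
    P=cloud(c); q=P[(np.hypot(P[...,0]-x,P[...,1]-y)<w)&(P[...,2]>z0)&(P[...,2]<z1)]
    return ((q.min(0)+q.max(0))/2).round(4),q.mean(0).round(4),len(q)
def axes(o=None):
    from scipy.spatial.transform import Rotation as R
    o=o or bot.get_obs(); w,x,y,z=o['tool_rot']; return R.from_quat([x,y,z,w]).as_matrix(),o
def go(t,head=None):
    "shift (cm) in tool axes and spin to world TCP t and heading of tool x (rad)"
    A,o=axes(); d=A.T@(np.array(t)-o['eef_pos'])*100; h=np.arctan2(A[1,0],A[0,0])
    print('shift',d.round(2),'heading',h.round(4),'tilt',A[:,2].round(4),'spin',None if head is None else round(-((head-h+np.pi)%(2*np.pi)-np.pi),4),'t',o['t'],'q',o['q'].round(2))
E
python3 - <<'E'
from h import *
for n in('side','top'):
    c=load(n); print(n)
    print('arbor',cyl(c,.525,.054,.074,.106,.012)); print('bar grip',cyl(c,.508,.141,.094,.136,.012))
    print('house',cyl(c,.565,-.145,.035,.062,.031,.045),'sleeve',cyl(c,.565,-.145,.07,.096,.0175,.025))
    print('table z',np.median(cloud(c)[240:250,180:240,2] if n=='top' else cloud(c)[300:320,200:250,2]))
    print('tops',top(c,.525,.054,.107,.13),top(c,.508,.141,.137,.16),top(c,.565,-.145,.094,.12))
P=cloud(load('top')); 
# obstacle heights along path
for i in np.linspace(0,1,12):
    x,y=np.array([.243,-.63])*(1-i)+np.array([.525,.054])*i
    m=(np.hypot(P[...,0]-x,P[...,1]-y)<.12); print(round(x,2),round(y,2),P[m][:,2].max().round(3),end=' | ')
for u,v in((330,187),(278,245),(361,120),(485,245),(478,265)): print(u,v,P[v,u].round(3))
go([.526,.054,.2],np.radians(101.3))
E
```

```text
side
arbor (array([0.5268, 0.0545]), 89, 0.001)
bar grip (array([0.5089, 0.1429]), 127, 0.0012)
house (array([ 0.566 , -0.1448]), 142, 0.0033) sleeve (array([ 0.5655, -0.1447]), 103, 0.0027)
table z 0.00027678147989995683
tops (array([0.5242, 0.0549, 0.1107]), array([0.5233, 0.0568, 0.1114]), 46) (array([0.5071, 0.1437, 0.1406]), array([0.5058, 0.1451, 0.1409]), 52) (array([ 0.5644, -0.1433,  0.0981]), array([ 0.5642, -0.1435,  0.0981]), 56)
top
arbor (array([0.5264, 0.0556]), 19, 0.0009)
bar grip (array([0.5089, 0.141 ]), 30, 0.0012)
house (array([ 0.5654, -0.1447]), 67, 0.0085) sleeve (array([ 0.5614, -0.146 ]), 57, 0.0043)
table z -0.0005137385596623023
tops (array([0.5262, 0.0549, 0.1114]), array([0.5262, 0.0552, 0.1113]), 45) (array([0.509 , 0.1416, 0.1399]), array([0.5078, 0.1402, 0.1399]), 44) (array([ 0.5649, -0.1439,  0.0981]), array([ 0.5656, -0.1446,  0.0979]), 53)
0.24 -0.63 0.633 | 0.27 -0.57 0.675 | 0.29 -0.51 0.69 | 0.32 -0.44 0.67 | 0.35 -0.38 0.024 | 0.37 -0.32 0.024 | 0.4 -0.26 0.024 | 0.42 -0.19 0.024 | 0.45 -0.13 0.102 | 0.47 -0.07 0.113 | 0.5 -0.01 0.115 | 0.52 0.05 0.143 | 330 187 [ 0.58  -0.034  0.107]
278 245 [0.398 0.115 0.105]
361 120 [ 0.798 -0.125  0.124]
485 245 [ 0.418 -0.508  0.095]
478 265 [ 0.375 -0.581 -0.141]
shift [ 51.03 -53.57  -0.37] heading 0.3678 tilt [-7.0e-04  1.5e-03 -1.0e+00] spin -1.4002 t 0.1 q [ 1.09  0.48  0.02  1.56 -0.01  1.11 -0.08]
```

```bash
python3 -m jog '[[51,-53.6,-4,-1.4],[51,-53.6,-4,-1.4],[51,-53.6,-4,-1.4],[51,-53.6,-4,-1.4],[51,-53.6,-4,-1.4],[51,-53.6,-4,-1.4],[51,-53.6,-4,-1.4],[51,-53.6,-4,-1.4],[51,-53.6,-4,-1.4],[51,-53.6,-4,-1.4],[51,-53.6,-4,-1.4],[51,-53.6,-4,-1.4],[51,-53.6,-4,-1.4],[51,-53.6,-4,-1.4],[51,-53.6,-4,-1.4],[51,-53.6,-4,-1.4],[51,-53.6,-4,-1.4],[51,-53.6,-4,-1.4],[51,-53.6,-4,-1.4],[51,-53.6,-4,-1.4]]' -1 40
python3 -c "
from h import *
go([.5262,.0550,.073],np.radians(101.3))"
```

```text
t: 1.77
eef_pos: [0.5258, 0.056, 0.2361]
tool_rot: [-0.001, 0.632, 0.775, 0.0]
contact_force: [-0.4, -0.3, -0.5]
gripper_width: 0.995
grasp_force: 0.0
shift [-0.12  0.02 16.31] heading 1.7723 tilt [-6.e-04  9.e-04 -1.e+00] spin 0.0043 t 1.7667 q [ 0.32  0.26 -0.64  1.82  0.17  1.12 -0.18]
```

```bash
python3 -m jog '[[-0.1,0,3,0],[-0.1,0,6,0],[-0.1,0,9,0],[-0.1,0,12,0],[-0.1,0,14,0],[-0.1,0,15.5,0],[-0.1,0,16.3,0],[-0.1,0,16.3,0],[-0.1,0,16.3,0]]'
python3 -m jog '[[0,0,0,0],[0,0,0,0],[0,0,0,0],[0,0,0,0],[0,0,0,0],[0,0,0,0],[0,0,0,0],[0,0,0,0],[0,0,0,0],[0,0,0,0],[0,0,0,0],[0,0,0,0]]' 1 40
```

```text
t: 2.52
eef_pos: [0.526, 0.0517, 0.0736]
tool_rot: [0.0, 0.635, 0.773, -0.0]
contact_force: [0.5, -0.4, 0.1]
gripper_width: 0.998
grasp_force: 0.0
t: 3.52
eef_pos: [0.5262, 0.0526, 0.074]
tool_rot: [0.0, 0.634, 0.773, -0.0]
contact_force: [-2.1, 0.8, 6.4]
gripper_width: 0.234
grasp_force: 38.9
```

```bash
python3 -m jog '[[0,0,-1,0],[0,0,-2,0],[0,0,-3,0],[0,0,-5,0],[0,0,-7,0],[0,0,-9,0],[0,0,-11,0],[0,0,-13,0],[0,0,-14,0],[0,0,-14,0],[0,0,-14,0],[0,0,-14,0]]'
python3 - <<'E'
from h import *
go([.565,-.1442,.214])
o=bot.get_obs(); e=o['eef_pos']; print(e,o['contact_force'],o['gripper_width'])
for n in('side','top'):
    c=grab(n); print(n,'collar',cyl(c,e[0],e[1],e[2]-.011,e[2]-.0055,.0185),'shank',cyl(c,e[0],e[1],e[2]-.05,e[2]-.012,.0105))
    P=cloud(c);q=P[(np.hypot(P[...,0]-e[0],P[...,1]-e[1])<.03)&(P[...,2]>.08)];print('lowest',np.sort(q[:,2])[:6].round(4))
    if n=='side':
        u,v=proj(c,e)[0].astype(int); print(u,v)
        cv2.imwrite('pics/held.png',cv2.resize(c['pixels'][v-70:v+70,u-70:u+70],None,fx=4,fy=4)[...,::-1])
E
```

```text
t: 4.52
eef_pos: [0.5252, 0.0523, 0.2123]
tool_rot: [-0.001, 0.634, 0.773, -0.001]
contact_force: [-0.1, -0.5, -3.3]
gripper_width: 0.229
grasp_force: 39.4
shift [-20.05   0.05  -0.17] heading 1.7677 tilt [-1.8e-03 -4.0e-04 -1.0e+00] spin None t 4.5167 q [ 0.32  0.28 -0.63  1.85  0.19  1.07 -0.2 ]
[0.52524415 0.05234872 0.21232574] [-0.08472039 -0.50189559 -3.28218018] 0.22864672324415022
side collar (array([0.5262, 0.0531]), 39, 0.0023) shank (array([0.5259, 0.0536]), 90, 0.0015)
lowest [0.1427 0.1444 0.1454 0.1468 0.147  0.1473]
288 160
top collar None shank None
lowest [0.589  0.5993 0.6027 0.6048 0.6054 0.6055]
```

View pics/held.png

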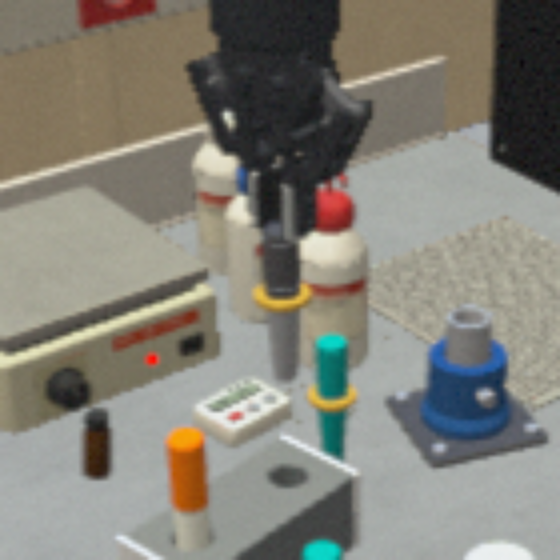

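The arbor hangs straight in the gripper (crop 280,300) and its tip is clear of everything; the stand's sleeve mouth is at crop (468,318). Now over the stand.

```bash
python3 -m jog '[[-3,0,-0.3,0],[-6,0,-0.3,0],[-9,0,-0.3,0],[-12,0,-0.3,0],[-15,0,-0.3,0],[-17.5,0,-0.3,0],[-19.5,0,-0.3,0],[-20.2,0,-0.3,0],[-20.2,0,-0.3,0],[-20.2,0,-0.3,0],[-20.2,0,-0.3,0],[-20.2,0,-0.3,0]]'
python3 - <<'E'
from h import *
go([.565,-.146,.214])
c=grab('side'); e=bot.get_obs()['eef_pos']; print(e,'shank',cyl(c,e[0],e[1]+.0015,e[2]-.06,e[2]-.012,.0105),cyl(c,.565,-.1442,.07,.096,.0175,.025))
E
```

```text
t: 5.62
eef_pos: [0.5656, -0.1432, 0.2164]
tool_rot: [-0.0, 0.633, 0.774, 0.0]
contact_force: [-0.2, 0.2, -3.3]
gripper_width: 0.236
grasp_force: 39.4
shift [-0.26 -0.11  0.24] heading 1.7707 tilt [-1.e-04  7.e-04 -1.e+00] spin None t 5.6167 q [ 0.56  0.36 -0.53  1.73  0.2   1.11  0.17]
[ 0.56563429 -0.14354881  0.21651434] shank (array([ 0.5659, -0.1403]), 88, 0.0016) (array([ 0.5658, -0.1446]), 107, 0.003)
```

```bash
python3 -m jog '[[-0.35,-0.05,0,0],[-0.35,-0.05,1,0],[-0.35,-0.05,2,0],[-0.35,-0.05,3,0],[-0.35,-0.05,4,0],[-0.35,-0.05,4.3,0],[-0.35,-0.05,4.3,0],[-0.35,-0.05,4.3,0]]'
python3 - <<'E'
from h import *
go([.565,-.146,.125])
c=grab('side'); e=bot.get_obs()['eef_pos']; print(e,'shank',cyl(c,e[0],e[1]+.0015,e[2]-.06,e[2]-.012,.0105),cyl(c,.565,-.1442,.07,.096,.0175,.025))
E
```

```text
t: 6.33
eef_pos: [0.5658, -0.1488, 0.1731]
tool_rot: [-0.0, 0.634, 0.773, -0.0]
contact_force: [0.7, 0.1, -2.9]
gripper_width: 0.233
grasp_force: 39.4
shift [ 0.29 -0.02  4.81] heading 1.7679 tilt [-5.e-04  3.e-04 -1.e+00] spin None t 6.3333 q [ 0.56  0.4  -0.52  1.77  0.23  1.03  0.15]
[ 0.56614295 -0.14885907  0.17361918] shank (array([ 0.5657, -0.1461]), 83, 0.0016) (array([ 0.5658, -0.1443]), 104, 0.003)
```

```bash
python3 -m jog '[[0.18,0,0,0],[0.18,0,0.5,0],[0.18,0,1,0],[0.18,0,1.5,0],[0.18,0,2,0],[0.18,0,2.5,0],[0.18,0,3,0],[0.18,0,3.5,0],[0.18,0,4,0],[0.18,0,4.4,0],[0.18,0,4.6,0],[0.18,0,4.6,0]]'
```

```text
t: 7.38
eef_pos: [0.5653, -0.1471, 0.1269]
tool_rot: [-0.0, 0.634, 0.773, -0.0]
contact_force: [-0.2, -0.2, -2.6]
gripper_width: 0.231
grasp_force: 39.4
```

```bash
python3 -m jog '[[0,0,0.2,0],[0,0,0.4,0],[0,0,0.6,0],[0,0,0.8,0],[0,0,1,0],[0,0,1,0]]'; python3 -m jog '[[0,0,0.05,0],[0,0,0.1,0],[0,0,0.1,0]]'
```

```text
t: 7.88
eef_pos: [0.5657, -0.147, 0.1173]
tool_rot: [0.0, 0.634, 0.773, 0.0]
contact_force: [0.8, -0.4, -3.3]
gripper_width: 0.234
grasp_force: 39.4
t: 8.13
eef_pos: [0.566, -0.1471, 0.117]
tool_rot: [0.0, 0.634, 0.773, 0.0]
contact_force: [0.0, 1.3, 3.9]
gripper_width: 0.231
grasp_force: 40.4
```

```bash
python3 -m jog '[[0,0,-0.05,0],[0,0,-0.05,0],[0,0,-0.05,0],[0,0,-0.05,0],[0,0,-0.05,0],[0,0,-0.05,0],[0,0,-0.05,0]]' -1; python3 -m jog '[[0,0,-2,0],[0,0,-4,0],[0,0,-7,0],[0,0,-10,0],[0,0,-10,0],[0,0,-10,0]]'
python3 - <<'E'
from h import *
go([.508,.142,.24])
c=grab('side'); print('neck',cyl(c,.565,-.1445,.112,.148,.012,.025),cyl(c,.565,-.1445,.07,.096,.0175,.025))
t=grab('top'); print('neck top',top(t,.565,-.1445,.14,.17,.022),top(c,.565,-.1445,.145,.17,.022))
u,v=proj(c,[.565,-.1445,.11])[0].astype(int)
cv2.imwrite('pics/seated.png',cv2.resize(c['pixels'][v-50:v+50,u-50:u+50],None,fx=5,fy=5)[...,::-1])
E
```

```text
t: 8.72
eef_pos: [0.5654, -0.1472, 0.1168]
tool_rot: [-0.0, 0.634, 0.773, -0.0]
contact_force: [-0.3, 0.7, 0.7]
gripper_width: 0.996
grasp_force: 0.0
t: 9.22
eef_pos: [0.5668, -0.1473, 0.2189]
tool_rot: [0.002, 0.634, 0.773, 0.001]
contact_force: [0.3, -0.7, -0.9]
gripper_width: 0.996
grasp_force: 0.0
shift [29.52 -0.1  -2.16] heading 1.7676 tilt [ 0.004  -0.0011 -1.    ] spin None t 9.2167 q [ 0.57  0.36 -0.53  1.72  0.2   1.11  0.17]
neck (array([ 0.5662, -0.1443]), 97, 0.0023) (array([ 0.5664, -0.1452]), 87, 0.0016)
neck top (array([ 0.5657, -0.1442,  0.1509]), array([ 0.5644, -0.1439,  0.1533]), 59) (array([ 0.5638, -0.1434,  0.1516]), array([ 0.5621, -0.141 ,  0.1528]), 44)
```

View pics/seated.png

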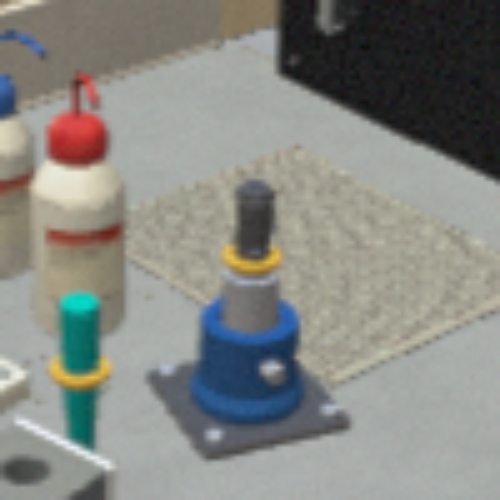

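The arbor stands upright in the sleeve, collar just above the rim (crop 252,258), top at z≈0.153, so the tip is at ≈45 mm, as expected for hand-tight. Now the bar.

```bash
python3 -m jog '[[4,0,-1,0],[8,0,-2,0],[12,0,-2,0],[16,0,-2,0],[20,0,-2,0],[24,0,-2,0],[27,0,-2,0],[29,0,-2,0],[29.6,-0.1,-2,0],[29.6,-0.1,-2,0],[29.6,-0.1,-2,0],[29.6,-0.1,-2,0],[29.6,-0.1,-2,0]]'
python3 -c "
from h import *
go([.508,.142,.09],np.radians(101.3))"
```

```text
t: 10.4
eef_pos: [0.507, 0.1408, 0.2365]
tool_rot: [0.0, 0.635, 0.772, -0.0]
contact_force: [-0.4, 0.1, -0.4]
gripper_width: 0.999
grasp_force: 0.0
shift [ 0.11  0.13 14.65] heading 1.7646 tilt [-6.e-04 -7.e-04 -1.e+00] spin -0.0034 t 10.4 q [ 0.19  0.26 -0.69  1.82  0.19  1.12 -0.37]
```

```bash
python3 -m jog '[[0.1,0.1,3,0],[0.1,0.1,6,0],[0.1,0.1,9,0],[0.1,0.1,11,0],[0.1,0.1,13,0],[0.1,0.1,14.2,0],[0.1,0.1,14.6,0],[0.1,0.1,14.6,0],[0.1,0.1,14.6,0]]'
python3 -m jog '[[0,0,0,0],[0,0,0,0],[0,0,0,0],[0,0,0,0],[0,0,0,0],[0,0,0,0],[0,0,0,0],[0,0,0,0],[0,0,0,0],[0,0,0,0],[0,0,0,0],[0,0,0,0]]' 1 60
```

```text
t: 11.15
eef_pos: [0.5081, 0.144, 0.0917]
tool_rot: [0.0, 0.634, 0.773, 0.0]
contact_force: [0.5, 0.6, 0.7]
gripper_width: 1.001
grasp_force: 0.0
t: 12.15
eef_pos: [0.5078, 0.1444, 0.0915]
tool_rot: [0.0, 0.634, 0.773, 0.0]
contact_force: [-1.2, -0.2, 5.5]
gripper_width: 0.247
grasp_force: 59.0
```

```bash
python3 -m jog '[[0,0,-1,0],[0,0,-2,0],[0,0,-4,0],[0,0,-6,0],[0,0,-8,0],[0,0,-11,0],[0,0,-14,0],[0,0,-17,0],[0,0,-19,0],[0,0,-19,0],[0,0,-19,0],[0,0,-19,0]]'
python3 - <<'E'
from h import *
c=grab('side'); e=bot.get_obs()['eef_pos']; z=e[2]-.0915; print(e,'rod',cyl(c,e[0],e[1],z+.01,z+.06,.0115),cyl(c,e[0],e[1],z+.01,z+.03,.0115),cyl(c,e[0],e[1],z+.035,z+.06,.0115))
go([.565,-.1445,.2815])
E
```

```text
t: 13.15
eef_pos: [0.5066, 0.1436, 0.2802]
tool_rot: [-0.0, 0.634, 0.773, -0.001]
contact_force: [-0.3, -0.7, -1.9]
gripper_width: 0.249
grasp_force: 59.2
[0.5063773  0.14354958 0.27969192] rod (array([0.5077, 0.1421]), 174, 0.0012) (array([0.5076, 0.142 ]), 64, 0.0011) (array([0.5078, 0.1421]), 94, 0.0012)
shift [-29.4    0.11  -0.17] heading 1.7679 tilt [-2.3e-03 -8.0e-04 -1.0e+00] spin None t 13.2 q [ 0.2   0.23 -0.7   1.76  0.16  1.21 -0.34]
```

```bash
python3 -m jog '[[-3,0,0,0],[-6,0,0,0],[-10,0,0,0],[-14,0,0,0],[-18,0,0,0],[-22,0,0,0],[-25.5,0,0,0],[-28,0,0,0],[-29.2,0.1,0,0],[-29.2,0.1,0,0],[-29.2,0.1,0,0],[-29.2,0.1,0,0],[-29.2,0.1,0,0]]'
python3 - <<'E'
from h import *
for i in range(2):
    c=grab('side'); e=bot.get_obs()['eef_pos']; z=e[2]-.0915; print(e,'rod',cyl(c,e[0],e[1],z+.01,z+.06,.0115),'neck',cyl(c,.566,-.1443,.112,.148,.012,.025))
t=grab('top'); print(top(c,.566,-.1443,.15,.162,.02))
go([.565,-.1445,.2815])
E
```

```text
t: 14.28
eef_pos: [0.5654, -0.1395, 0.2809]
tool_rot: [-0.0, 0.633, 0.774, 0.0]
contact_force: [0.2, 0.0, -1.3]
gripper_width: 0.251
grasp_force: 59.1
[ 0.56542474 -0.13982821  0.28100036] rod (array([ 0.5664, -0.1407]), 131, 0.0014) neck (array([ 0.5661, -0.1445]), 87, 0.0021)
[ 0.56547084 -0.14024075  0.2810615 ] rod (array([ 0.5663, -0.1411]), 126, 0.0014) neck (array([ 0.5663, -0.145 ]), 95, 0.0021)
(array([ 0.5648, -0.1419,  0.1539]), array([ 0.5639, -0.1412,  0.1549]), 32)
shift [-0.36 -0.12 -0.04] heading 1.7699 tilt [ 2.e-04  0.e+00 -1.e+00] spin None t 14.4333 q [ 0.56  0.3  -0.53  1.65  0.16  1.23  0.19]
```

```bash
python3 -m jog '[[-0.2,0,0.4,0],[-0.2,0,0.8,0],[-0.2,0,1.2,0],[-0.2,0,1.6,0],[-0.2,0,2,0],[-0.2,0,2.4,0],[-0.2,0,2.5,0],[-0.2,0,2.5,0],[-0.2,0,2.5,0]]'
python3 - <<'E'
from h import *
for i in range(2):
    c=grab('side'); e=bot.get_obs()['eef_pos']; z=e[2]-.0915; print(e,'rod',cyl(c,e[0],e[1],z+.01,z+.06,.0115),'neck',cyl(c,.566,-.1443,.112,.148,.012,.025))
E
```

```text
t: 15.18
eef_pos: [0.5659, -0.144, 0.2559]
tool_rot: [-0.0, 0.634, 0.773, 0.0]
contact_force: [0.6, -0.4, -1.2]
gripper_width: 0.252
grasp_force: 59.1
[ 0.56602027 -0.1440456   0.25608026] rod (array([ 0.5672, -0.1454]), 127, 0.0015) neck (array([ 0.5663, -0.1455]), 93, 0.002)
[ 0.566038   -0.14403538  0.25615866] rod (array([ 0.5673, -0.1453]), 126, 0.0016) neck (array([ 0.5666, -0.1453]), 92, 0.0022)
```

```bash
python3 -m jog '[[0,0,0.2,0],[0,0,0.4,0],[0,0,0.6,0],[0,0,0.8,0],[0,0,0.85,0],[0,0,0.9,0],[0,0,0.9,0]]'; python3 -m jog '[[0,0,0.05,0],[0,0,0.1,0],[0,0,0.15,0]]';python3 -m jog '[[0,0,0.05,0],[0,0,0.1,0],[0,0,0.15,0]]'
```

```text
t: 15.87
eef_pos: [0.5658, -0.144, 0.2468]
tool_rot: [-0.0, 0.634, 0.773, -0.0]
contact_force: [-0.7, 0.3, -1.1]
gripper_width: 0.249
grasp_force: 59.1
t: 16.12
eef_pos: [0.5664, -0.1441, 0.2462]
tool_rot: [0.001, 0.634, 0.773, 0.0]
contact_force: [-0.8, -0.5, 4.9]
gripper_width: 0.254
grasp_force: 59.8
t: 16.37
eef_pos: [0.5666, -0.1441, 0.2452]
tool_rot: [0.001, 0.634, 0.773, 0.0]
contact_force: [-1.1, -0.7, 6.7]
gripper_width: 0.248
grasp_force: 59.9
```

The bar is in contact, and the sleeve creeps down at about 8 N of push. I continue in 1.5 mm steps at 6 mm/s, each followed by a stop if the force rises.

```bash
ok(){ awk '/^t:|eef_pos|contact_force/{gsub(/[\],]/,"");printf "%s ",$NF} /contact_force/{print ""; exit ($NF>9.5)}'; }
python3 -m jog '[[0,0,0.05,0],[0,0,0.1,0],[0,0,0.15,0]]'|ok && python3 -m jog '[[0,0,0.05,0],[0,0,0.1,0],[0,0,0.15,0]]'|ok && python3 -m jog '[[0,0,0.05,0],[0,0,0.1,0],[0,0,0.15,0]]'|ok && python3 -m jog '[[0,0,0.05,0],[0,0,0.1,0],[0,0,0.15,0]]'|ok && python3 -m jog '[[0,0,0.05,0],[0,0,0.1,0],[0,0,0.15,0]]'|ok && python3 -m jog '[[0,0,0.05,0],[0,0,0.1,0],[0,0,0.15,0]]'|ok
```

```text
16.62 0.2438 6.0 
16.87 0.2423 6.4 
17.12 0.2408 6.5 
17.37 0.2393 7.0 
17.62 0.2377 7.1 
17.87 0.2362 7.1
```

```bash
ok(){ awk '/^t:|eef_pos|contact_force/{gsub(/[\],]/,"");printf "%s ",$NF} /contact_force/{print ""; exit ($NF>9.5)}'; }
python3 -m jog '[[0,0,0.05,0],[0,0,0.1,0],[0,0,0.15,0]]'|ok && python3 -m jog '[[0,0,0.05,0],[0,0,0.1,0],[0,0,0.15,0]]'|ok && python3 -m jog '[[0,0,0.05,0],[0,0,0.1,0],[0,0,0.15,0]]'|ok && python3 -m jog '[[0,0,0.05,0],[0,0,0.1,0],[0,0,0.15,0]]'|ok && python3 -m jog '[[0,0,0.05,0],[0,0,0.1,0],[0,0,0.15,0]]'|ok && python3 -m jog '[[0,0,0.05,0],[0,0,0.1,0],[0,0,0.15,0]]'|ok && python3 -m jog '[[0,0,0.05,0],[0,0,0.1,0],[0,0,0.15,0]]'|ok && python3 -m jog '[[0,0,0.05,0],[0,0,0.1,0],[0,0,0.15,0]]'|ok
```

```text
18.12 0.2348 7.1 
18.37 0.2333 7.4 
18.62 0.2318 6.5 
18.87 0.2303 7.0 
19.12 0.2288 5.6 
19.37 0.2272 6.4 
19.62 0.2257 7.3 
19.87 0.2243 6.8
```

```bash
ok(){ awk '/^t:|eef_pos|contact_force/{gsub(/[\],]/,"");printf "%s ",$NF} /contact_force/{print ""; exit ($NF>9.5)}'; }
python3 -m jog '[[0,0,0.05,0],[0,0,0.1,0],[0,0,0.15,0]]'|ok && python3 -m jog '[[0,0,0.05,0],[0,0,0.1,0],[0,0,0.15,0]]'|ok && python3 -m jog '[[0,0,0.05,0],[0,0,0.1,0],[0,0,0.15,0]]'|ok && python3 -m jog '[[0,0,0.05,0],[0,0,0.1,0],[0,0,0.15,0]]'|ok && python3 -m jog '[[0,0,0.05,0],[0,0,0.1,0],[0,0,0.15,0]]'|ok && python3 -m jog '[[0,0,0.05,0],[0,0,0.1,0],[0,0,0.15,0]]'|ok && python3 -m jog '[[0,0,0.05,0],[0,0,0.1,0],[0,0,0.15,0]]'|ok && python3 -m jog '[[0,0,0.05,0],[0,0,0.1,0],[0,0,0.15,0]]'|ok
```

```text
20.12 0.2227 6.7 
20.37 0.2212 6.9 
20.62 0.2199 8.0 
20.87 0.2185 8.6 
21.12 0.2175 12.7
```

```bash
python3 -m jog '[[0,0,0.03,0],[0,0,0.03,0],[0,0,0.03,0]]'
```

```text
t: 21.37
eef_pos: [0.5673, -0.1443, 0.2175]
tool_rot: [0.002, 0.634, 0.773, 0.001]
contact_force: [-2.2, -0.0, 10.8]
gripper_width: 0.251
grasp_force: 60.5
```

```bash
python3 -m jog '[[0,0,0.03,0],[0,0,0.05,0],[0,0,0.05,0]]'
```

```text
t: 21.62
eef_pos: [0.5675, -0.1444, 0.2174]
tool_rot: [0.002, 0.634, 0.773, 0.001]
contact_force: [-2.7, 0.3, 13.5]
gripper_width: 0.25
grasp_force: 60.8
```

```bash
python3 -m jog '[[0,0,0,0],[0,0,0,0],[0,0,0,0]]'
```

```text
t: 21.87
eef_pos: [0.5675, -0.1444, 0.2174]
tool_rot: [0.002, 0.634, 0.773, 0.001]
contact_force: [-2.6, -0.5, 13.9]
gripper_width: 0.251
grasp_force: 60.8
```

```bash
python3 -m jog '[[0,0,0.03,0],[0,0,0.03,0],[0,0,0.03,0],[0,0,0.03,0]]'; python3 -m jog '[[0,0,-0.1,0],[0,0,-0.2,0],[0,0,-0.3,0],[0,0,-1,0],[0,0,-2,0],[0,0,-4,0],[0,0,-6,0],[0,0,-6,0],[0,0,-6,0],[0,0,-6,0]]'
python3 - <<'E'
from h import *
go([.508,.144,.2815],np.radians(101.3))
c=grab('side'); e=bot.get_obs()['eef_pos']; z=e[2]-.0915; print(e,'rod',cyl(c,e[0],e[1],z+.01,z+.06,.0115),cyl(c,e[0],e[1],z+.01,z+.03,.0115),cyl(c,e[0],e[1],z+.035,z+.06,.0115))
print('neck',cyl(c,.565,-.1445,.085,.12,.012,.025),top(c,.565,-.1445,.115,.14,.022),top(grab('top'),.565,-.1445,.115,.14,.022))
u,v=proj(c,[.565,-.1445,.14])[0].astype(int)
cv2.imwrite('pics/home.png',cv2.resize(c['pixels'][v-60:v+60,u-60:u+60],None,fx=4,fy=4)[...,::-1])
E
```

```text
t: 22.2
eef_pos: [0.5677, -0.1444, 0.2174]
tool_rot: [0.002, 0.634, 0.773, 0.001]
contact_force: [-2.3, -1.2, 14.6]
gripper_width: 0.245
grasp_force: 60.9
t: 23.03
eef_pos: [0.5654, -0.1441, 0.2738]
tool_rot: [-0.0, 0.634, 0.773, -0.0]
contact_force: [-0.7, 0.7, -0.8]
gripper_width: 0.25
grasp_force: 59.1
shift [29.38  0.   -0.77] heading 1.7678 tilt [-8.e-04  0.e+00 -1.e+00] spin -0.0003 t 23.0333 q [ 0.56  0.31 -0.53  1.66  0.16  1.22  0.19]
[ 0.56514421 -0.14407865  0.27330209] rod (array([ 0.5664, -0.1456]), 126, 0.0014) (array([ 0.5661, -0.1458]), 47, 0.0014) (array([ 0.5665, -0.1453]), 65, 0.0014)
neck (array([ 0.5665, -0.1447]), 80, 0.0018) (array([ 0.5627, -0.1419,  0.1221]), array([ 0.5623, -0.1403,  0.1236]), 48) (array([ 0.5653, -0.1443,  0.1239]), array([ 0.564 , -0.1437,  0.1248]), 47)
```

View pics/home.png

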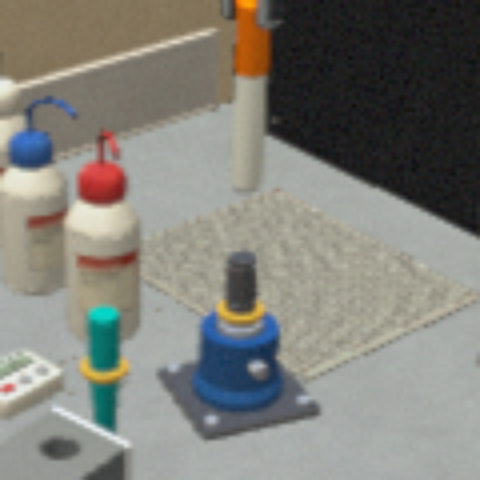

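The arbor has gone down about 28.5 mm; its collar now sits just above the housing (crop 241,313), and the bar hangs clear above it. The force rose stiffly to about 16 N with no further travel, so it is on the stop. Returning the bar.

```bash
python3 -m jog '[[3,0,-0.8,0],[7,0,-0.8,0],[11,0,-0.8,0],[15,0,-0.8,0],[19,0,-0.8,0],[23,0,-0.8,0],[26,0,-0.8,0],[28.5,0,-0.8,0],[29.4,0,-0.8,0],[29.4,0,-0.8,0],[29.4,0,-0.8,0],[29.4,0,-0.8,0],[29.4,0,-0.8,0],[29.4,0,-0.8,0],[29.4,0,-0.8,0],[29.4,0,-0.8,0],[29.4,0,-0.8,0],[29.4,0,-0.8,0]]'
python3 - <<'E'
from h import *
go([.508,.144,.17])
c=grab('side'); e=bot.get_obs()['eef_pos']; z=e[2]-.0915; print(e,'rod',cyl(c,e[0],e[1],z+.01,z+.06,.0115))
E
```

```text
t: 24.63
eef_pos: [0.5084, 0.1441, 0.2823]
tool_rot: [0.0, 0.634, 0.773, 0.0]
contact_force: [-0.0, -0.4, 0.1]
gripper_width: 0.252
grasp_force: 59.1
shift [ 0.   -0.04 11.23] heading 1.7675 tilt [ 1.e-04 -0.e+00 -1.e+00] spin None t 24.6333 q [ 0.2   0.23 -0.7   1.76  0.16  1.21 -0.34]
[0.50833782 0.14421054 0.28233083] rod (array([0.5097, 0.1427]), 181, 0.0011)
```

```bash
python3 -m jog '[[0,-0.05,2.5,0],[0,-0.05,5,0],[0,-0.05,7.5,0],[0,-0.05,10,0],[0,-0.05,11.2,0],[0,-0.05,11.2,0],[0,-0.05,11.2,0],[0,-0.05,11.2,0],[0,-0.05,11.2,0],[0,-0.05,11.2,0]]'
python3 - <<'E'
from h import *
go([.508,.144,.0925])
c=grab('side'); e=bot.get_obs()['eef_pos']; z=e[2]-.0915; print(e,'rod',cyl(c,e[0],e[1],z+.01,z+.06,.0115))
E
```

```text
t: 25.52
eef_pos: [0.5087, 0.1445, 0.1717]
tool_rot: [0.001, 0.634, 0.773, 0.001]
contact_force: [-0.7, -0.2, -1.3]
gripper_width: 0.253
grasp_force: 59.1
shift [-0.04 -0.1   7.92] heading 1.7677 tilt [ 2.4e-03  5.0e-04 -1.0e+00] spin None t 25.5167 q [ 0.16  0.34 -0.67  1.9   0.25  0.99 -0.43]
[0.50855422 0.14442183 0.17143437] rod (array([0.5102, 0.1431]), 145, 0.001)
```

```bash
python3 -m jog '[[0,-0.1,0,0],[0,-0.1,0.5,0],[0,-0.1,1,0],[0,-0.1,1.5,0],[0,-0.1,2,0],[0,-0.1,2.4,0],[0,-0.1,2.4,0]]'; python3 -m jog '[[0,0,0.3,0],[0,0,0.6,0],[0,0,0.6,0]]'
```

```text
t: 26.15
eef_pos: [0.5061, 0.1437, 0.1451]
tool_rot: [-0.001, 0.634, 0.773, -0.001]
contact_force: [-0.1, -0.0, -1.7]
gripper_width: 0.251
grasp_force: 59.1
t: 26.4
eef_pos: [0.5066, 0.1439, 0.1398]
tool_rot: [-0.0, 0.634, 0.773, -0.0]
contact_force: [0.5, -0.9, -1.7]
gripper_width: 0.25
grasp_force: 59.1
```

```bash
python3 -m jog '[[0.03,0.05,0.7,0],[0.03,0.05,1.4,0],[0.03,0.05,2.1,0],[0.03,0.05,2.8,0],[0.03,0.05,3.5,0],[0.03,0.05,4.1,0],[0.03,0.05,4.4,0],[0.03,0.05,4.6,0],[0.03,0.05,4.6,0]]'; python3 -m jog '[[0,0,0.05,0],[0,0,0.1,0],[0,0,0.1,0]]'
```

```text
t: 27.15
eef_pos: [0.5071, 0.1443, 0.0939]
tool_rot: [-0.0, 0.634, 0.773, -0.0]
contact_force: [-0.3, -0.4, -1.3]
gripper_width: 0.247
grasp_force: 59.1
t: 27.4
eef_pos: [0.5075, 0.1444, 0.0935]
tool_rot: [0.0, 0.634, 0.773, 0.0]
contact_force: [0.1, 0.5, -1.1]
gripper_width: 0.25
grasp_force: 59.1
```

```bash
python3 -m jog '[[0,0,0.05,0],[0,0,0.1,0],[0,0,0.15,0],[0,0,0.15,0]]'; python3 -m jog '[[0,0,0,0],[0,0,0,0],[0,0,0,0],[0,0,0,0],[0,0,0,0],[0,0,0,0],[0,0,0,0],[0,0,0,0]]' -1;  python3 -m jog '[[0,0,-2,0],[0,0,-4,0],[0,0,-7,0],[0,0,-10,0],[0,0,-13,0],[0,0,-16,0],[0,0,-16,0],[0,0,-16,0],[0,0,-16,0]]'
python3 - <<'E'
from h import *
c=grab('side'); t=grab('top')
print('bar',cyl(c,.508,.142,.094,.136,.012),top(t,.508,.142,.13,.16),'arbor',top(t,.565,-.1445,.115,.14,.022))
cv2.imwrite('pics/end.png',cv2.resize(c['pixels'][120:320,180:480],(800,533))[...,::-1])
E
```

```text
t: 27.73
eef_pos: [0.5073, 0.1443, 0.0917]
tool_rot: [0.0, 0.634, 0.773, -0.0]
contact_force: [0.2, -0.1, -0.7]
gripper_width: 0.249
grasp_force: 59.1
t: 28.4
eef_pos: [0.5073, 0.1444, 0.0918]
tool_rot: [0.0, 0.634, 0.773, 0.0]
contact_force: [0.2, 0.7, 0.3]
gripper_width: 0.998
grasp_force: 0.0
t: 29.15
eef_pos: [0.5069, 0.144, 0.2512]
tool_rot: [-0.0, 0.634, 0.773, -0.0]
contact_force: [-1.3, 0.3, -0.4]
gripper_width: 0.998
grasp_force: 0.0Traceback (most recent call last):
  File "<stdin>", line 3, in <module>
  File "h.py", line 25, in top
    return ((q.min(0)+q.max(0))/2).round(4),q.mean(0).round(4),len(q)
             ~~~~~^^^
    return umr_minimum(a, axis, None, out, keepdims, initial, where)
ValueError: zero-size array to reduction operation minimum which has no identity
```

Run:
```python
from h import *
c=grab('side'); t=grab('top')
print('bar',cyl(c,.508,.142,.094,.136,.012),top(c,.508,.142,.137,.16),'arbor',top(t,.565,-.1445,.115,.14,.022))
cv2.imwrite('pics/end.png',cv2.resize(c['pixels'][120:320,180:480],(800,533))[...,::-1])
```

```text
bar (array([0.5082, 0.1429]), 125, 0.0011) (array([0.5062, 0.1451, 0.1404]), array([0.5055, 0.1452, 0.1408]), 54) arbor (array([ 0.5655, -0.1443,  0.1249]), array([ 0.565 , -0.1441,  0.1251]), 52)
```

View pics/end.png

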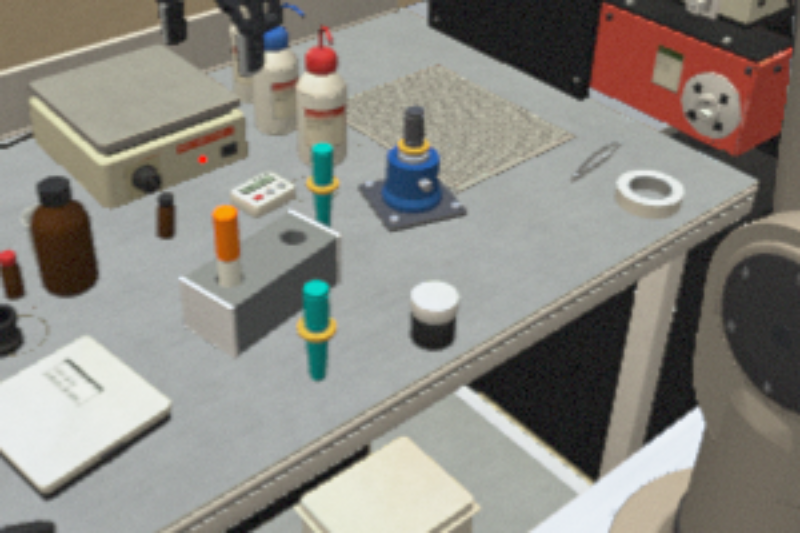

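The bar stands upright in its rack hole (227,245) with its top at 141 mm. The arbor is down in the stand (414,130), everything else looks untouched, and the gripper is clear.

```bash
python3 -c "
from station import bot
print(bot.hand_in())"
```

```text
the job is handed in; nothing more can be done
None
```

I stood the arbor hand-tight in the sleeve and drove it down about 28.5 mm with the bar, until the force rose stiffly to about 16 N; then I put the bar back upright in its rack hole and handed the job in at about 29 s, with no verdict shown.

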